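# Set the spindle of the lens clamping stand and lock its jam nut

### The job

A freshly glued lens stands in the clamping stand. Slacken the brass jam nut, turn the black knob to bring the pressure foot down until it bears on the lens with about 20 N (locking adds some 15 N to that; the glass must never get more than 60 N), then retighten the jam nut firmly, to about 0.4 N m, so that the setting is locked, and let go. Leave the things round the stand where they are.

Things in the scene. Friction and masses are not known exactly. Their poses are not given: they have to be found in the camera images.
- stand: dark green cast C-frame of the lens clamping stand, bolted down: foot plate 164 x 112 x 14 mm, column, arm; no casting above 106 mm. Origin on the bench right under the vertical spindle axis; z up; the column stands 76 mm off towards +x. Knob, jam nut, washer, spindle, foot and nest all lie on this axis. Both threads are right-handed, 4 mm a turn: clockwise from above goes down.
- jam_nut: brass knurled jam nut, 42 mm diameter, 18 mm high, below the knob, above the arm; origin at the centre of its underside, 110 mm above the bench, z up. Clockwise from above tightens it down on its washer; it stays at this height to the eye. It starts only lightly nipped (10 to 22 N), so its starting place is not tight. The keyed washer keeps it from dragging the spindle along.
- nut_grip (a point): centre of the jam nut, 10 mm above its underside: take it here, fingers passing left and right of the knob; 8 mm are free between nut and knob. Slack it turns with 0.02 N m; tight it resists with 0.007 N m per newton on the washer, so 0.4 N m is about 57 N, reached 0.7 to 0.9 rad beyond its starting place. Turned back 0.5 rad from the start it is free.
- lock_washer: steel washer, 44 mm diameter, 3 mm thick, between nut and arm, keyed so that it cannot turn. Origin at the centre of its underside, 107 mm above the bench. The nut presses it on the knob's collar, which locks the spindle and takes up the collar's play: the load on the lens then grows by about 15 N (20 N becomes about 35 N).
- knob_grip (a point): middle of the black fluted knob, 26 mm diameter, 22 mm high, 147 mm above the bench; it stays at this height while the spindle screws down out of it. With the nut slack it turns with a steady 0.03 N m; once the foot bears, it takes about 0.004 N m more per newton on the lens, so some 0.08 N m more at 20 N, which is about 0.5 rad after first touch (37 N per rad).
- foot: swivel pressure foot under the spindle, steel, 45 mm diameter, with a worn black rubber face; origin at the centre of the steel plate's underside, z up. The rubber stands out 2.2 to 2.9 mm below it, differently each time, and starts 0.2 to 1.9 mm above the lens, so first touch must be felt. The foot does not turn with the spindle.
- lens: black lens barrel standing loose in the nest of the stand, 57 mm diameter, 40 mm tall, its rim under the foot. Origin at the centre of its underside, 18 mm above the bench, z up.
- glue_bottle: yellow glue bottle with red cap, 41 mm across, 178 mm tall; a bystander. Origin at the centre of its underside.
- dropper_bottle: white dropper bottle with black nozzle, 39 mm across, 80 mm tall; a bystander. Origin at the centre of its underside.
- film_can_1: black film can with grey lid, 34 mm across, 50 mm tall; a bystander. Origin at the centre of its underside.
- film_can_2: grey film can with black lid, 34 mm across, 50 mm tall; a bystander. Origin at the centre of its underside.
- eraser: blue and white eraser, 21 x 46 x 13 mm; a bystander. Origin at the centre of its underside.
- lens_cap: black lens cap, 52 mm across, 11 mm thick; a bystander. Origin at the centre of its underside.
- camera: silver and black rangefinder camera, 70 x 138 x 83 mm; a bystander. Origin at the centre of its underside.
There are look-alikes about, which are no part of the job. Leave any blue look-alike of the lens alone.

How it is judged:
On the way, in this order (a step that is already met when the one before it is completed fails the run):
1. the jam nut is slackened: it no longer presses on its washer (contact force between jam_nut and lock_washer below 2 N), for 0.2 s.
2. with the nut still slack, the foot bears on the lens with 10 to 30 N (contact force between foot and lens between 10 and 30 N and contact force between jam_nut and lock_washer below 6 N), for 0.3 s.
At the end, for the whole second after the job is handed in: The foot bears on the lens with 16 to 50 N, the jam nut is tight on its washer with 35 to 95 N (about 0.25 to 0.65 N m), the lens still stands upright in the nest, within 5 mm of the spindle axis, and everything is at rest (contact force between foot and lens between 16 and 50 N and contact force between jam_nut and lock_washer between 35 and 95 N and horizontal distance between lens and stand below 0.005 m and angle between lens's own z axis and vertical below 0.04 rad and linear speed of lens below 0.01 m/s and angular speed of jam_nut below 0.05 rad/s); the robot touches nothing.
It fails at once if the lens gets more than 60 N from the foot (contact force between foot and lens above 60 N).
It fails at once if the jam nut is overtightened: more than 140 N (1 N m) on its washer (contact force between jam_nut and lock_washer above 140 N).
It fails at once if a bystander is moved by more than 3 cm (distance of any of glue_bottle, dropper_bottle, film_can_1, film_can_2, eraser, lens_cap, camera from where it was at the start of the episode above 0.03 m).
It also fails if it takes over 72 s, if anything falls off the work surface, if the arm or the gripper's body presses on something with over 40 N, if the wrist force passes 120 N, or if a joint passes its speed limit or range.

### The arm

A 6-joint arm with a two-finger parallel gripper is mounted at the origin on a cart in front of the work surface, level with it; the furniture and walls round the work are solid. World frame = base frame: x ahead of the robot, y to its left, z up, the work surface at z = 0. Lengths are in m, angles in rad, forces in N, time in s.
With the tool pointing down it reaches from about 0.3 to 0.775 m from the base axis. Payload 14.6 kg.
Tool frame: the origin (TCP) lies at the very end of the fingers, on their centre line; the grasp point (between the pads) lies 19 mm behind it; z points along the fingers, y is the line along which they close (so a half turn about z gives the same grasp; the last joint's range is limited). The gripper opens to 94 mm and grips with 3 to 60 N. Pads are 16 mm wide; open, the fingers measure 119 mm over their backs; the gripper's body (75 mm by 177 mm) begins 78 mm behind the grasp point.
Start: joints at [-1.334, 0.3, 1.521, -0, 1.321, -0.067], TCP at [0.165, -0.525, 0.205] pointing down, gripper open.
Joint ranges: [-3.03, 3.03], [-0.79, 2.21], [0.23, 2.52], [-1.04, 4.18], [0, 3.07], [-2.55, 2.55]. Speed limits (rad/s): [2.22, 2.22, 2.57, 3.14, 3.14, 3.14].

### API

Orientations are given as [roll, pitch, yaw] about the fixed x, y, z axes, in that order (R = Rz(yaw) Ry(pitch) Rx(roll)).
In Python, from station import ctrl, cams gives the robot as it stands. The module is installed in compiled form; this text tells all that it offers.
- The arm moves only by the tool arm_command, never from a script. Its argument "plan" is a list that holds one entry, the list of rows, each a list of 7 numbers: the shift along the tool's x, y, z in fractions of the full range, 1 being 800 mm, then the turn, a rotation vector about the tool's x, y, z in fractions of the full range, 1 being pi rad, then the closure, from -1 (fully open) to 1 (shut). A call has 1 to 12 rows; each row is the pose to reach, as a shift and turn from the pose commanded when the call began, along the tool's axes at that moment; what a row does not reach only later rows make up. A row lasts 1/10 s, in which the tool goes at most 50 mm and 8.59 degrees, less where a joint would pass 70% of its speed; a pose out of reach is approached as far as the arm can. Shift and turn numbers lie between -1 and 1, and a call with a number outside is refused. A call with a gripper value outside its range is refused whole. The fingers move at their own pace and stop on an object; "squeeze" is the grip in N (left out, the last holds). Time passes only in rows, so rows that repeat a pose let the fingers close. It gives the time, the measured TCP pose, the force, the opening and the grip force at its end, in the units of the state.
- ctrl.get_obs(): the state, without advancing time (a new reading comes with each control period).
- cams.camera(name): name is "scene" or "side" or "wrist"; returns (picture, depth): 420x560x3 uint8, blue, green, red; 420x560 float32, m along the optical axis (not along the pixel's ray), 0 where there is no reading.
- cams.camera_info(name): a dict with "fx", "fy", "cx", "cy" (pixels), "world_to_cam" (4x4, takes a point from world to camera coordinates). Camera axes: x right, y down, z forward; pixel columns grow to the right and rows downward; lengths in m; the calibration is good to about 2 mm. A picture is of the moment at which its call begins: read the wrist's pose just before it. camera_info takes no time and is no camera call; for the wrist camera it gives the pose at the moment of the call.
- ctrl.hand_in(): hands the job in; it is judged then, once.
The state is a dict: "time_s": time; "qpos": joint angles; "joint_vel": joint speeds; "tau": joint torques, N m; "ee_pos": TCP position; "eef_rot": TCP orientation; "force": force on the tool from outside, world axes, zero at the start; "moment": the same for the moment, N m; "grip_width": finger opening in m; "grip_force": force on a finger pad.
Only numpy, scipy, OpenCV 4.12 (cv2) and the standard library are available. Lean on these libraries where they do the work, as an engineer would, in place of code of your own. Each camera call takes 0.05 s, during which the arm holds its last target. There are 200 camera calls.

## Working session

There is one attempt and no reset: what is moved stays moved. The work goes in short steps, Python scripts to look and compute and a tool call to move; the robot and the scene stay as the last step left them, time stands still between calls to the robot, and variables do not carry over. Pictures are saved under pics/ and viewed, at most 10 in all, crops included, and the job is handed in when it is done.

Besides the shell and the picture viewer there is one more tool, called after "Call:" by a JSON object that holds its "method" and its "body". arm_command: Moves the arm, as the interface text tells. Its arguments: {"type":"object","properties":{"plan":{"type":"array"},"squeeze":{"type":"number"}},"required":["plan"]}

```bash
mkdir -p pics; python3 - <<'E'
from station import ctrl,cams
import cv2,numpy as np
o=ctrl.get_obs();print(o)
for n in("scene","side"):
    p,d=cams.camera(n);cv2.imwrite(f"pics/{n}0.png",p);np.save(f"{n}0.npy",d);i=cams.camera_info(n);print(n,i)
E
```

```text
{'time_s': 0.0, 'qpos': array([-1.33359774e+00,  3.00490706e-01,  1.52157814e+00,  2.37286722e-05,
        1.32073604e+00, -6.66084872e-02]), 'joint_vel': array([ 0.00023089, -0.00140417,  0.00101531,  0.00067762, -0.0001867 ,
        0.00017199]), 'tau': array([-1.64290061e-03, -5.31811845e+01, -3.52738380e+01,  7.07996939e-02,
        2.44465994e-02, -1.35130986e-04]), 'ee_pos': array([ 0.16447004, -0.52454833,  0.20487683]), 'eef_rot': array([-3.14038464e+00, -1.03617620e-04,  3.03801123e-01]), 'force': array([0.20805174, 0.11551457, 0.77408351]), 'moment': array([-0.01015829,  0.03573675, -0.04471086]), 'grip_force': 0.0, 'grip_width': 0.09409156280300712}
scene {'fx': 545.6245813212506, 'fy': 545.6245813212506, 'cx': 276.2780939373637, 'cy': 209.28148633429527, 'world_to_cam': array([[-0.75136349, -0.65984828, -0.00729071,  0.54342414],
       [-0.27663974,  0.32499948, -0.90434827,  0.19431314],
       [ 0.59910213, -0.67747737, -0.42673299,  0.96685951],
       [ 0.        ,  0.        ,  0.        ,  1.        ]])}
side {'fx': 475.94919422282976, 'fy': 475.94919422282976, 'cx': 281.2897271444184, 'cy': 204.52740483332096, 'world_to_cam': array([[-0.98571426, -0.16709722,  0.02111676,  0.54962402],
       [-0.10672546,  0.52268914, -0.84581661,  0.04828957],
       [ 0.1302961 , -0.83598719, -0.53305567,  1.15526766],
       [ 0.        ,  0.        ,  0.        ,  1.        ]])}
```

View pics/scene0.png

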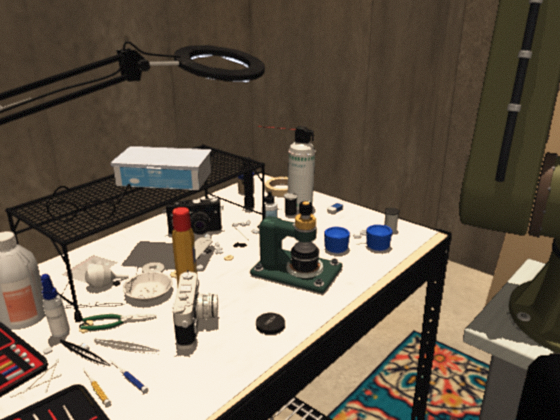

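View pics/side0.png

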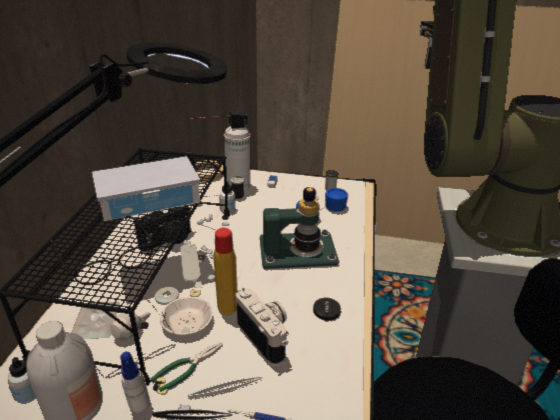

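Scene view: the only stand is at (296,250), with brass nut about (305,222), black knob (305,207) and lens at (305,258). The side view shows the same nut at (309,208) and knob (309,193). Possible confusions are the blue look-alike lenses at (337,240) and (379,237), the lens cap at (270,323) and the rangefinder camera lens. Next I'll crop and measure.

```bash
cat >h.py <<'E'
import numpy as np,cv2
def rays(i,px):
    T=i["world_to_cam"];R=T[:3,:3];c=-R.T@T[:3,3]
    d=R.T@np.array([(px[0]-i["cx"])/i["fx"],(px[1]-i["cy"])/i["fy"],1]);return c,d
def tri(L):
    A=np.zeros((3,3));b=np.zeros(3)
    for i,p in L:
        c,d=rays(i,p);d=d/np.linalg.norm(d);P=np.eye(3)-np.outer(d,d);A+=P;b+=P@c
    return np.linalg.solve(A,b)
def cloud(i,D):
    v,u=np.mgrid[:D.shape[0],:D.shape[1]]
    X=np.stack([(u-i["cx"])/i["fx"]*D,(v-i["cy"])/i["fy"]*D,D],-1)
    T=i["world_to_cam"];return (X-T[:3,3])@T[:3,:3]
def proj(i,P):
    q=i["world_to_cam"]@np.append(P,1);return np.array([i["fx"]*q[0]/q[2]+i["cx"],i["fy"]*q[1]/q[2]+i["cy"]])
E
python3 - <<'E'
from station import ctrl,cams
from h import *
a=[]
for n,(u,v) in dict(scene=(305,225),side=(309,215)).items():
    p=cv2.imread(f"pics/{n}0.png");c=p[v-60:v+70,u-65:u+65];a.append(cv2.resize(c,(390,390),interpolation=cv2.INTER_CUBIC))
    i=cams.camera_info(n);C=cloud(i,np.load(f"{n}0.npy"))
    hsv=cv2.cvtColor(p,cv2.COLOR_BGR2HSV)
    m=np.zeros(p.shape[:2],bool);m[v-40:v+20,u-25:u+25]=1
    b=m&(hsv[...,0]>10)&(hsv[...,0]<30)&(hsv[...,1]>110)&(hsv[...,2]>80)&(C[...,2]>.1)&(C[...,2]<.14)
    ys,xs=np.where(b);print(n,"brass px",xs.min(),xs.max(),ys.min(),ys.max(),C[b].min(0),C[b].max(0),np.median(C[b],0))
    k=m&(C[...,2]>.135)&(C[...,2]<.17);ys,xs=np.where(k);print("knob",xs.min(),xs.max(),ys.min(),ys.max(),C[k].min(0),C[k].max(0),np.median(C[k],0))
    g=(hsv[...,0]>60)&(hsv[...,0]<95)&(hsv[...,1]>80)&(np.abs(C[...,2]-.014)<.004)
    m[:]=0;m[v-10:v+80,u-70:u+60]=1;g&=m
    print("plate",cv2.minAreaRect((C[g][:,:2]*1000).astype(np.float32)))
    g=(hsv[...,0]>60)&(hsv[...,0]<95)&(np.abs(C[...,2]-.104)<.006)&m;print("arm",g.sum(),np.median(C[g],0))
cv2.imwrite("pics/crop0.png",np.hstack(a))
E
```

```text
scene brass px 295 315 213 229 [0.44714186 0.18509886 0.10855872] [0.48697251 0.22736037 0.13891621] [0.46091233 0.21441392 0.12350773]
knob 299 312 201 216 [0.45463841 0.18967539 0.13543561] [0.48208706 0.21814363 0.15879677] [0.46399356 0.20924272 0.1511859 ]
plate ((480.82086181640625, 196.423828125), (154.53932189941406, 25.064359664916992), 49.343021392822266)
arm 359 [0.51824569 0.22323003 0.10400963]
side brass px 299 317 199 213 [0.45046585 0.18449275 0.11096868] [0.48918662 0.22196351 0.13687988] [0.46943079 0.21388538 0.12462269]
knob 303 315 187 201 [0.45650993 0.1888559  0.13506552] [0.48217236 0.21415478 0.15907215] [0.4683431  0.20754421 0.15216982]
plate ((493.90362548828125, 228.81109619140625), (93.65376281738281, 24.98348045349121), 9.515676498413086)
arm 415 [0.52257314 0.22191115 0.1043324 ]
```

View pics/crop0.png

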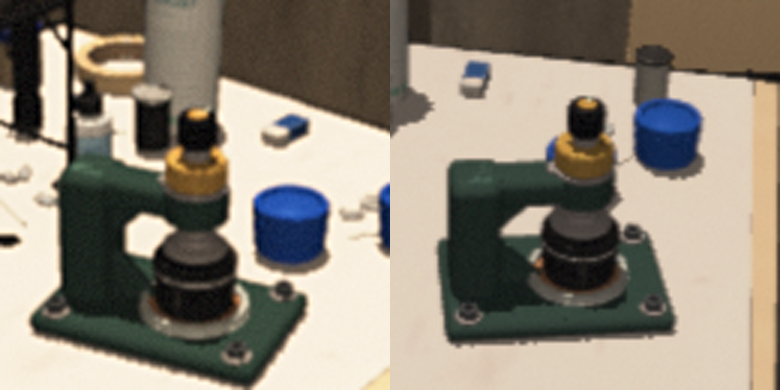

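Crop: knob (black, brass tip) and brass nut are clear on the green arm, and the black lens sits beneath the foot. The blue cups are not involved.

```bash
python3 - <<'E'
from station import ctrl,cams
from h import *
S,D=cams.camera_info("scene"),cams.camera_info("side")
P=tri([(S,(305.6,208.5)),(D,(309.4,194.3))]);print("knob mid",P,proj(S,P),proj(D,P))
print("nut mid",tri([(S,(305.3,222)),(D,(308.4,207))]))
G=[]
for n,i in(("scene",S),("side",D)):
    C=cloud(i,np.load(n+"0.npy"));ok=np.load(n+"0.npy")>0;G.append(C[ok])
C=np.vstack(G)
q=C[(C[:,2]>.12)&(np.hypot(C[:,0],C[:,1])>.25)&(C[:,2]<.7)&(C[:,0]>0)&(C[:,0]<.8)&(C[:,1]>-.45)&(C[:,1]<.5)]
k=np.floor(q[:,:2]/.05).astype(int)
for u in np.unique(k,axis=0):
    z=q[(k==u).all(1)][:,2]
    if len(z)>4: print((u*.05).round(2),z.max().round(3),z.min().round(3),len(z))
a=C[(abs(C[:,2]-.105)<.003)&(np.hypot(*(C[:,:2]-P[:2]).T)<.12)]
c,s,w=cv2.PCACompute2((a[:,:2]-P[:2]).astype(np.float32),None);print("arm top",c,np.degrees(np.arctan2(s[0,1],s[0,0])),np.ptp((a[:,:2]-P[:2])@s[1]))
from scipy.spatial.transform import Rotation as R
o=ctrl.get_obs();r=R.from_euler("xyz",o["eef_rot"]);print(r.inv().apply(np.array([.468,.203,.26])-o["ee_pos"])*1000)
i=cams.camera_info("wrist");T=i["world_to_cam"];print("wristcam in tool",r.inv().apply(-T[:3,:3].T@T[:3,3]-o["ee_pos"]),(T[:3,:3]@r.as_matrix()).round(2),i["fx"])
E
```

```text
knob mid [0.46842045 0.20283383 0.14697644] [305.74274113 208.10018706] [309.35653002 194.69822893]
nut mid [0.46883989 0.20287369 0.1171341 ]
[ 0.2 -0.1] 0.487 0.359 177
[ 0.2  -0.05] 0.482 0.386 16
[ 0.25 -0.1 ] 0.483 0.436 36
[0.4 0.2] 0.127 0.12 12
[0.45 0.15] 0.159 0.121 108
[0.45 0.2 ] 0.159 0.12 593
[0.55 0.35] 0.179 0.12 113
[0.55 0.4 ] 0.18 0.12 1060
[0.6  0.15] 0.372 0.36 9
[0.6  0.35] 0.177 0.175 10
[0.6 0.4] 0.179 0.12 140
[ 0.65 -0.1 ] 0.208 0.12 379
[ 0.65 -0.05] 0.208 0.12 1104
[0.65 0.05] 0.381 0.12 207
[0.65 0.1 ] 0.381 0.121 566
[0.65 0.15] 0.384 0.152 723
[0.65 0.2 ] 0.386 0.151 720
[0.65 0.25] 0.214 0.152 779
[0.65 0.3 ] 0.213 0.153 939
[0.65 0.35] 0.161 0.152 318
[0.65 0.4 ] 0.16 0.151 366
[0.65 0.45] 0.196 0.153 537
[ 0.7 -0.1] 0.204 0.136 23
[ 0.7  -0.05] 0.201 0.12 139
[0.7  0.05] 0.391 0.126 531
[0.7 0.1] 0.381 0.154 242
[0.7  0.15] 0.161 0.156 157
[0.7 0.2] 0.396 0.156 1088
[0.7  0.25] 0.214 0.179 537
[0.7 0.3] 0.213 0.155 1959
[0.7  0.35] 0.213 0.155 383
[0.7 0.4] 0.188 0.155 444
[0.7  0.45] 0.196 0.155 461
[ 0.75 -0.05] 0.201 0.197 33
[0.75 0.  ] 0.133 0.12 24
[0.75 0.05] 0.403 0.122 526
[0.75 0.1 ] 0.403 0.154 350
[0.75 0.15] 0.407 0.155 87
[0.75 0.2 ] 0.408 0.21 552
[0.75 0.25] 0.417 0.209 765
[0.75 0.3 ] 0.443 0.156 1940
[0.75 0.35] 0.436 0.155 2790
[0.75 0.4 ] 0.411 0.155 542
[0.75 0.45] 0.382 0.155 407
arm top [[0.0455125  0.01654207]] 6.9626875 0.04875885714988081
[ 507.28154586 -603.53948252  -54.39715868]
wristcam in tool [ 0.06643717 -0.00073418 -0.17862144] [[ 0.    1.    0.  ]
 [-0.97  0.   -0.23]
 [-0.23 -0.    0.97]] 289.78310853541916
```

The manual's scale: shifts go in shares of 800 mm and turns go in shares of pi rad. Converting my numbers, -603 mm is -0.7538, 507 mm is 0.6338.

Call:
{"method": "arm_command", "body": {"plan": [[[0.6338,-0.7538,-0.0675,0,0,0,-1],[0.6338,-0.7538,-0.0675,0,0,0,-1],[0.6338,-0.7538,-0.0675,0,0,0,-1],[0.6338,-0.7538,-0.0675,0,0,0,-1],[0.6338,-0.7538,-0.0675,0,0,0,-1],[0.6338,-0.7538,-0.0675,0,0,0,-1],[0.6338,-0.7538,-0.0675,0,0,0,-1],[0.6338,-0.7538,-0.0675,0,0,0,-1],[0.6338,-0.7538,-0.0675,0,0,0,-1],[0.6338,-0.7538,-0.0675,0,0,0,-1],[0.6338,-0.7538,-0.0675,0,0,0,-1],[0.6338,-0.7538,-0.0675,0,0,0,-1]]]}}

```text
time_s: 1.3
ee_pos: [0.3952, 0.0298, 0.2467]
eef_rot: [3.141, -0.0, 0.304]
force: [-0.1, -1.2, -0.2]
grip_width: 0.0941
grip_force: 0.0
```

Converted, -130 mm is -0.1625, 110 mm is 0.1375.

Call:
{"method": "arm_command", "body": {"plan": [[[0.1375,-0.1625,-0.0125,0,0,0,-1],[0.1375,-0.1625,-0.0125,0,0,0,-1],[0.1375,-0.1625,-0.0125,0,0,0,-1],[0.1375,-0.1625,-0.0125,0,0,0,-1],[0.1375,-0.1625,-0.0125,0,0,0,-1],[0.1375,-0.1625,-0.0125,0,0,0,-1]]]}}

```text
time_s: 1.9
ee_pos: [0.4608, 0.1844, 0.256]
eef_rot: [3.141, 0.001, 0.304]
force: [-0.1, -1.4, 0.5]
grip_width: 0.0942
grip_force: 0.0
```

```bash
python3 - <<'E'
from station import ctrl,cams
from h import *
o=ctrl.get_obs();i=cams.camera_info("wrist");p,d=cams.camera("wrist")
cv2.imwrite("pics/w1.png",p);np.save("w1.npy",d);np.save("w1T.npy",i["world_to_cam"])
print(o["ee_pos"],o["eef_rot"],o["qpos"],o["moment"],o["tau"][5])
C=cloud(i,d)
near=np.hypot(C[...,0]-.468,C[...,1]-.203)<.05
for lo,hi in((.154,.165),(.124,.132),(.11,.127),(.136,.154)):
    m=near&(C[...,2]>lo)&(C[...,2]<hi);q=C[m]
    if len(q)>5:print(lo,hi,len(q),np.median(q,0),q.min(0),q.max(0),cv2.minEnclosingCircle((q[:,:2]*1000).astype(np.float32)))
print(proj(i,[.468,.203,.158]))
E
```

```text
[0.46082879 0.18443233 0.25598683] [3.14144841e+00 1.08723257e-03 3.04482103e-01] [ 3.06969321e-01  1.43712941e-01  1.59336689e+00 -1.43489306e-04
  1.40560042e+00  1.57330714e+00] [0.0211498  0.03468773 0.03632428] 0.10432210983708501
0.154 0.165 521 [0.47170607 0.20054302 0.15713838] [0.45845998 0.18747314 0.15409748] [0.48420336 0.21378764 0.15966183] ((471.11016845703125, 200.5591583251953), 13.292793273925781)
0.124 0.132 474 [0.47984505 0.20150679 0.12656978] [0.45084155 0.17999986 0.12401599] [0.49143296 0.22111798 0.12879742] ((471.1382141113281, 200.39736938476562), 20.85633659362793)
0.11 0.127 417 [0.48108355 0.20133192 0.12602983] [0.4503276  0.1799015  0.11006548] [0.49600525 0.22111798 0.12699811] ((473.15106201171875, 199.9789276123047), 23.153430938720703)
0.136 0.154 73 [0.4814861  0.20088239 0.14898298] [0.45793174 0.18713539 0.13905733] [0.48476077 0.21373689 0.15396325] ((471.2333679199219, 200.26690673828125), 13.563433647155762)
[265.11377708 196.11207645]
```

View pics/w1.png

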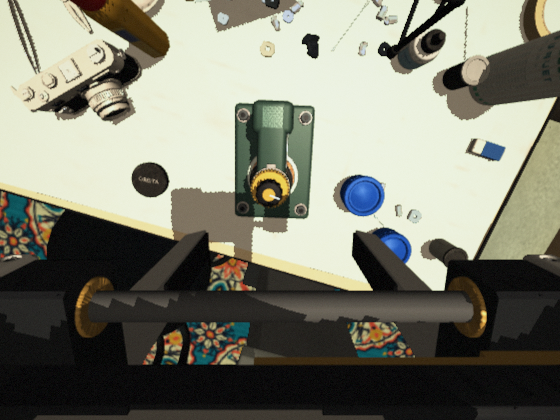

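Wrist view: stand centred at (273,160), with the knob on the nut at (270,188). Nothing is close to it, and the blue cup at (363,195) is low. I'll take a second wrist view from another yaw to cancel the mounting error.

Converted, 40 mm is 0.05, 14 mm is 0.0175, -1.5 rad is -0.4775.

Call:
{"method": "arm_command", "body": {"plan": [[[0.0175,-0.0163,0.05,0,0,-0.4775,-1],[0.0175,-0.0163,0.05,0,0,-0.4775,-1],[0.0175,-0.0163,0.05,0,0,-0.4775,-1],[0.0175,-0.0163,0.05,0,0,-0.4775,-1],[0.0175,-0.0163,0.05,0,0,-0.4775,-1],[0.0175,-0.0163,0.05,0,0,-0.4775,-1],[0.0175,-0.0163,0.05,0,0,-0.4775,-1],[0.0175,-0.0163,0.05,0,0,-0.4775,-1],[0.0175,-0.0163,0.05,0,0,-0.4775,-1],[0.0175,-0.0163,0.05,0,0,-0.4775,-1],[0.0175,-0.0163,0.05,0,0,-0.4775,-1],[0.0175,-0.0163,0.05,0,0,-0.4775,-1]]]}}

```text
time_s: 3.15
ee_pos: [0.4705, 0.2004, 0.2167]
eef_rot: [3.141, -0.0, 1.798]
force: [-0.2, -1.1, 0.2]
grip_width: 0.0942
grip_force: 0.0
```

```bash
cat >w.py <<'E'
from station import ctrl,cams
from h import *
o=ctrl.get_obs();i=cams.camera_info("wrist");p,d=cams.camera("wrist")
print(o["time_s"],o["ee_pos"],o["eef_rot"],o["qpos"][5],o["moment"],o["tau"][5])
C=cloud(i,d)
near=np.hypot(C[...,0]-.470,C[...,1]-.2015)<.05
for lo,hi in((.154,.165),(.124,.132),(.136,.154)):
    m=near&(C[...,2]>lo)&(C[...,2]<hi);q=C[m]
    if len(q)>5:print(lo,hi,len(q),np.median(q,0),q.min(0),q.max(0),cv2.minEnclosingCircle((q[:,:2]*1000).astype(np.float32)))
E
python3 w.py
```

```text
3.15 [0.47053552 0.20042495 0.21667686] [ 3.14133477e+00 -1.48984601e-05  1.79815563e+00] 0.103702194622951 [-0.03562872 -0.11996712 -0.01800699] -0.49924900755286217
0.154 0.165 666 [0.47030199 0.20198221 0.15721482] [0.45747848 0.18834332 0.15400508] [0.4834488  0.21436589 0.15930882] ((470.66510009765625, 201.3477783203125), 13.351996421813965)
0.124 0.132 602 [0.46742969 0.21074871 0.12663717] [0.45016611 0.18341831 0.1240008 ] [0.49073608 0.22142995 0.12866032] ((470.4682312011719, 201.29660034179688), 20.799480438232422)
0.136 0.154 131 [0.46804163 0.21201221 0.14828221] [0.4569773  0.187441   0.13805855] [0.4837359  0.21451476 0.15393044] ((470.4746398925781, 201.0564727783203), 13.650614738464355)
```

Converted, 104 mm is 0.13, 80 mm is 0.1.

Call:
{"method": "arm_command", "body": {"plan": [[[0,0,0.0563,0,0,0,-1],[0,0,0.1,0,0,0,-1],[0,0,0.13,0,0,0,-1],[0,0,0.13,0,0,0,-1],[0,0,0.13,0,0,0,-1]]]}}

```text
time_s: 3.7
ee_pos: [0.4709, 0.2011, 0.1133]
eef_rot: [3.141, -0.0, 1.802]
force: [-0.1, 0.3, 1.5]
grip_width: 0.0943
grip_force: 0.0
```

Call:
{"method": "arm_command", "body": {"plan": [[[0,0,0,0,0,0,0.1],[0,0,0,0,0,0,0.3],[0,0,0,0,0,0,0.4],[0,0,0,0,0,0,0.5],[0,0,0,0,0,0,1],[0,0,0,0,0,0,1],[0,0,0,0,0,0,1],[0,0,0,0,0,0,1],[0,0,0,0,0,0,1],[0,0,0,0,0,0,1]]], "squeeze": 10}}

```text
time_s: 4.7
ee_pos: [0.4706, 0.2012, 0.1125]
eef_rot: [-3.142, -0.0, 1.804]
force: [-1.0, 1.2, 1.9]
grip_width: 0.0419
grip_force: 12.1
```

```bash
cat >s.py <<'E'
from station import ctrl
import numpy as np
o=ctrl.get_obs()
for k in("time_s","ee_pos","eef_rot","force","moment","tau","qpos","grip_width","grip_force"):print(k,np.round(o[k],4))
E
python3 s.py
```

```text
time_s 4.7
ee_pos [0.4706 0.2012 0.1125]
eef_rot [-3.1415 -0.      1.8037]
force [-0.9859  1.2473  1.8647]
moment [-0.0889  0.0758  0.0279]
tau [-7.00000e-02 -4.97429e+01 -3.16129e+01  4.53000e-02 -2.72900e-01
 -9.60000e-03]
qpos [0.3324 0.315  1.7316 0.     1.095  0.0994]
grip_width 0.0419
grip_force 12.1018
```

Converted, -0.24 rad is -0.0764.

Call:
{"method": "arm_command", "body": {"plan": [[[0,0,0,0,0,0,1],[0,0,0,0,0,0,1],[0,0,0,0,0,0,1],[0,0,0,0,0,-0.0382,1],[0,0,0,0,0,-0.0764,1]]], "squeeze": 45}}

```text
time_s: 5.2
ee_pos: [0.4703, 0.201, 0.1124]
eef_rot: [-3.141, -0.0, 2.048]
force: [-4.9, -2.0, 3.5]
grip_width: 0.0411
grip_force: 47.9
```

```bash
python3 s.py
```

```text
time_s 5.2
ee_pos [0.4703 0.201  0.1124]
eef_rot [-3.1406e+00 -2.0000e-04  2.0483e+00]
force [-4.8699 -2.0149  3.5376]
moment [-0.313   0.7423 -0.0936]
tau [-1.18000e-02 -4.87626e+01 -3.25462e+01  4.38000e-02 -1.23800e+00
  2.60600e+00]
qpos [ 3.3240e-01  3.1500e-01  1.7320e+00  1.0000e-04  1.0957e+00 -1.4520e-01]
grip_width 0.0411
grip_force 47.9411
```

Converted, -0.46 rad is -0.1464.

Call:
{"method": "arm_command", "body": {"plan": [[[0,0,0,0,0,-0.0382,1],[0,0,0,0,0,-0.0764,1],[0,0,0,0,0,-0.1146,1],[0,0,0,0,0,-0.1464,1],[0,0,0,0,0,-0.1464,1],[0,0,0,0,0,-0.1464,1],[0,0,0,0,0,-0.1464,1]]]}}

```text
time_s: 5.9
ee_pos: [0.4697, 0.2006, 0.1124]
eef_rot: [-3.139, -0.001, 2.504]
force: [-9.1, -4.4, 7.2]
grip_width: 0.0408
grip_force: 49.9
```

```bash
python3 s.py
```

```text
time_s 5.9
ee_pos [0.4697 0.2006 0.1124]
eef_rot [-3.1392e+00 -1.1000e-03  2.5038e+00]
force [-9.0861 -4.4357  7.1855]
moment [-0.9005  1.4248 -0.005 ]
tau [ 7.46000e-01 -4.76817e+01 -3.35913e+01  5.08500e-01 -2.31460e+00
 -2.10000e-02]
qpos [ 3.3220e-01  3.1460e-01  1.7325e+00 -5.0000e-04  1.0970e+00 -6.0060e-01]
grip_width 0.0408
grip_force 49.8699
```

Converted, -22 mm is -0.0275.

Call:
{"method": "arm_command", "body": {"plan": [[[0,0,0,0,0,0,-0.5],[0,0,0,0,0,0,-0.5],[0,0,0,0,0,0,-0.5],[0,0,-0.0275,0,0,0,-0.5],[0,0,-0.0275,0,0,0,-0.5]]]}}

```text
time_s: 6.4
ee_pos: [0.4716, 0.2016, 0.1364]
eef_rot: [3.139, 0.002, 2.504]
force: [-0.4, 0.4, 0.1]
grip_width: 0.0702
grip_force: 0.0
```

Converted, -1.65 rad is -0.5252.

Call:
{"method": "arm_command", "body": {"plan": [[[0,0,0,0,0,-0.5252,-0.5],[0,0,0,0,0,-0.5252,-0.5],[0,0,0,0,0,-0.5252,-0.5],[0,0,0,0,0,-0.5252,-0.5],[0,0,0,0,0,-0.5252,-0.5],[0,0,0,0,0,-0.5252,-0.5],[0,0,0,0,0,-0.5252,-0.5],[0,0,0,0,0,-0.5252,-0.5],[0,0,0,0,0,-0.5252,-0.5],[0,0,0,0,0,-0.5252,-0.5],[0,0,0,0,0,-0.5252,-0.5],[0,0,0,0,0,-0.5252,-0.5]]]}}

```text
time_s: 7.6
ee_pos: [0.4705, 0.2012, 0.1338]
eef_rot: [3.141, -0.0, -2.127]
force: [-0.3, 0.1, 0.2]
grip_width: 0.0703
grip_force: 0.0
```

```bash
python3 s.py
```

```text
time_s 7.6
ee_pos [0.4705 0.2012 0.1338]
eef_rot [ 3.1413e+00 -2.0000e-04 -2.1268e+00]
force [-0.2627  0.1157  0.2316]
moment [ 0.1119 -0.0838 -0.086 ]
tau [ 1.40000e-03 -4.97647e+01 -3.25349e+01 -6.64000e-02  4.15000e-02
 -2.96740e+00]
qpos [ 0.3324  0.2883  1.7118  0.      1.1419 -2.2532]
grip_width 0.0703
grip_force 0.0
```

Call:
{"method": "arm_command", "body": {"plan": [[[0,0,0,0,0,0,0.3],[0,0,0,0,0,0,0.5],[0,0,0,0,0,0,1],[0,0,0,0,0,0,1],[0,0,0,0,0,0,1],[0,0,0,0,0,0,1],[0,0,0,0,0,0,1],[0,0,0,0,0,0,1]]], "squeeze": 25}}

```text
time_s: 8.4
ee_pos: [0.4714, 0.2007, 0.1345]
eef_rot: [-3.14, 0.0, -2.13]
force: [6.2, -3.3, -3.3]
grip_width: 0.025
grip_force: 25.0
```

```bash
python3 s.py
```

```text
time_s 8.4
ee_pos [0.4714 0.2007 0.1345]
eef_rot [-3.1398e+00  4.0000e-04 -2.1299e+00]
force [ 6.1533 -3.2624 -3.3243]
moment [-0.4351 -1.1789 -0.0391]
tau [ 2.99520e+00 -5.07595e+01 -3.12819e+01  1.13560e+00  1.21100e+00
  6.20000e-03]
qpos [ 3.3160e-01  2.8780e-01  1.7107e+00 -1.3000e-03  1.1417e+00 -2.2504e+00]
grip_width 0.025
grip_force 24.9993
```

Converted, 0.18 rad is 0.0573.

Call:
{"method": "arm_command", "body": {"plan": [[[0,0,0,0,0,0.0095,1],[0,0,0,0,0,0.0191,1],[0,0,0,0,0,0.0286,1],[0,0,0,0,0,0.0382,1],[0,0,0,0,0,0.0477,1],[0,0,0,0,0,0.0573,1]]]}}

```text
time_s: 9.0
ee_pos: [0.4715, 0.2006, 0.1346]
eef_rot: [-3.14, 0.001, -2.311]
force: [7.8, -4.5, -3.0]
grip_width: 0.0248
grip_force: 25.0
```

```bash
python3 s.py
```

```text
time_s 9.0
ee_pos [0.4715 0.2006 0.1346]
eef_rot [-3.1396e+00  9.0000e-04 -2.3112e+00]
force [ 7.7771 -4.4846 -2.9985]
moment [-0.5535 -1.3611  0.005 ]
tau [  3.6237 -50.9434 -31.0655   1.4255   1.4439  -0.5902]
qpos [ 3.3150e-01  2.8780e-01  1.7106e+00 -1.5000e-03  1.1415e+00 -2.0691e+00]
grip_width 0.0248
grip_force 24.9989
```

Converted, -1 mm is -0.0013, 0.05 rad is 0.0159.

Call:
{"method": "arm_command", "body": {"plan": [[[0,-0.0013,0,0,0,0,1],[0,-0.0013,0,0,0,0,1],[0,-0.0013,0,0,0,0.0159,1],[0,-0.0013,0,0,0,0.0318,1],[0,-0.0013,0,0,0,0.0477,1],[0,-0.0013,0,0,0,0.0637,1]]]}}

```text
time_s: 9.6
ee_pos: [0.4717, 0.2004, 0.1345]
eef_rot: [-3.141, 0.001, -2.511]
force: [4.8, -0.6, -1.6]
grip_width: 0.025
grip_force: 25.0
```

```bash
python3 s.py|sed '/qpos\|grip_f/d'
```

```text
time_s 9.6
ee_pos [0.4717 0.2004 0.1345]
eef_rot [-3.1409e+00  7.0000e-04 -2.5111e+00]
force [ 4.7514 -0.6239 -1.6146]
moment [-0.0827 -0.8916  0.0582]
tau [  1.6259 -50.4448 -31.4057   0.5756   1.0368  -1.0145]
grip_width 0.025
```

Converted, 0.2 rad is 0.0637.

Call:
{"method": "arm_command", "body": {"plan": [[[0,0,0,0,0,0.0159,1],[0,0,0,0,0,0.0318,1],[0,0,0,0,0,0.0477,1],[0,0,0,0,0,0.0637,1]]]}}

```text
time_s: 10.0
ee_pos: [0.4718, 0.2002, 0.1345]
eef_rot: [-3.141, 0.001, -2.711]
force: [6.3, -2.6, -2.4]
grip_width: 0.0246
grip_force: 25.0
```

```bash
python3 s.py|sed '/qpos\|grip_f/d'
```

```text
time_s 10.0
ee_pos [0.4718 0.2002 0.1345]
eef_rot [-3.1407e+00  8.0000e-04 -2.7111e+00]
force [ 6.2922 -2.6152 -2.4258]
moment [-0.3369 -1.056   0.0656]
tau [  2.394  -50.4893 -31.3481   0.9268   1.1138  -1.013 ]
grip_width 0.0246
```

Converted, 0.2 rad is 0.0637.

Call:
{"method": "arm_command", "body": {"plan": [[[0,0,0,0,0,0.0159,1],[0,0,0,0,0,0.0318,1],[0,0,0,0,0,0.0477,1],[0,0,0,0,0,0.0637,1]]]}}

```text
time_s: 10.4
ee_pos: [0.4719, 0.2, 0.1345]
eef_rot: [-3.141, 0.001, -2.911]
force: [5.7, -3.5, -1.3]
grip_width: 0.0254
grip_force: 25.0
```

```bash
python3 s.py|grep "mom\|tau\|force\|rot"
```

```text
eef_rot [-3.1406e+00  1.0000e-03 -2.9112e+00]
force [ 5.6574 -3.4672 -1.2542]
moment [-0.6103 -1.1935  0.0293]
tau [  3.1589 -50.4358 -31.37     1.2898   1.0989  -1.0108]
grip_force 24.9989
```

Converted, 0.2 rad is 0.0637.

Call:
{"method": "arm_command", "body": {"plan": [[[0,0,0,0,0,0.0159,1],[0,0,0,0,0,0.0318,1],[0,0,0,0,0,0.0477,1],[0,0,0,0,0,0.0637,1]]]}}

```text
time_s: 10.8
ee_pos: [0.4719, 0.1999, 0.1346]
eef_rot: [-3.14, 0.001, -3.111]
force: [5.6, -4.7, -1.5]
grip_width: 0.0248
grip_force: 25.0
```

```bash
python3 s.py|grep "mom\|tau\|force\|rot"
```

```text
eef_rot [-3.1404e+00  1.3000e-03 -3.1111e+00]
force [ 5.6253 -4.6646 -1.4535]
moment [-0.9197 -1.1647  0.1003]
tau [  3.874  -50.1927 -31.4316   1.6687   0.9673  -0.9872]
grip_force 24.9987
```

Converted, 0.05 rad is 0.0159.

Call:
{"method": "arm_command", "body": {"plan": [[[0,0,0,0,0,0.0159,1],[0,0,0,0,0,0.0318,1],[0,0,0,0,0,0.0477,1],[0,0,0,0,0,0.0637,1]]]}}

```text
time_s: 11.2
ee_pos: [0.4719, 0.1996, 0.1346]
eef_rot: [-3.14, 0.001, 2.972]
force: [5.3, -7.4, -0.4]
grip_width: 0.0249
grip_force: 25.0
```

```bash
python3 s.py|grep "mom\|tau"
```

```text
moment [-1.2759 -1.1296  0.0676]
tau [  4.5148 -49.8864 -31.5785   2.0304   0.7537  -0.9465]
```

Converted, 0.2 rad is 0.0637.

Call:
{"method": "arm_command", "body": {"plan": [[[0,0,0,0,0,0.0159,1],[0,0,0,0,0,0.0318,1],[0,0,0,0,0,0.0477,1],[0,0,0,0,0,0.0637,1]]]}}

```text
time_s: 11.6
ee_pos: [0.4719, 0.1995, 0.1346]
eef_rot: [-3.14, 0.002, 2.772]
force: [5.1, -9.1, -0.0]
grip_width: 0.0247
grip_force: 25.0
```

```bash
python3 s.py|grep "mom\|tau"
```

```text
moment [-1.4937 -0.9945  0.1308]
tau [  5.0663 -49.5109 -31.7961   2.3585   0.4637  -0.9058]
```

```bash
cat >avg.py <<'E'
from station import ctrl,cams
import numpy as np
M=[]
for k in range(12):
    o=ctrl.get_obs();M.append(np.r_[o["moment"],o["tau"][5],o["force"],o["qpos"][5]]);cams.camera("side")
M=np.array(M);print(M[:,[2,3]].round(3).tolist());print(M[3:].mean(0).round(4),M[3:].std(0).round(4),o["time_s"],o["ee_pos"],o["eef_rot"])
E
python3 avg.py
```

```text
[[0.131, -0.906], [0.007, -0.565], [0.057, 0.869], [0.034, 0.338], [0.023, 0.109], [0.037, 0.046], [0.043, 0.031], [0.069, 0.028], [0.026, 0.028], [0.038, 0.027], [0.012, 0.027], [0.033, 0.027]]
[-1.5208 -1.0171  0.0349  0.0737  4.3835 -8.8956  0.2512 -0.8726] [1.920e-02 3.040e-02 1.480e-02 9.680e-02 4.344e-01 4.431e-01 5.140e-01
 1.000e-04] 12.15 [0.47185    0.19945927 0.13459078] [-3.14025044e+00  1.61248918e-03  2.77396365e+00]
```

Call:
{"method": "arm_command", "body": {"plan": [[[0,0,0,0,0,0,-0.5],[0,0,0,0,0,0,-0.5],[0,0,0,0,0,0,-0.5],[0,0,0,0,0,0,-0.5],[0,0,0,0,0,0,-0.5]]]}}

```text
time_s: 12.7
ee_pos: [0.4713, 0.2006, 0.1345]
eef_rot: [-3.142, -0.0, 2.774]
force: [0.2, -0.6, -0.1]
grip_width: 0.0618
grip_force: 0.0
```

```bash
sed -i 's/.470,C/.470,C/' w.py; python3 w.py
```

```text
12.7 [0.47125734 0.20059809 0.13446375] [-3.14158504e+00 -1.35895050e-04  2.77401874e+00] -0.8723893222753871 [ 0.03383377 -0.20363938 -0.00600046] -0.0014804501552134752
0.154 0.165 1925 [0.46887198 0.20112709 0.15740736] [0.44634994 0.16510272 0.15400236] [0.48928983 0.24453806 0.16499217] ((461.82537841796875, 204.82040405273438), 42.558570861816406)
0.124 0.132 1196 [0.46048327 0.20646131 0.12677873] [0.44947064 0.1800743  0.12400318] [0.48793311 0.2213924  0.12868837] ((470.0382080078125, 200.7906951904297), 20.89852523803711)
0.136 0.154 984 [0.46108855 0.20529554 0.14674012] [0.44647262 0.16515722 0.13602374] [0.48928942 0.24459524 0.1539943 ] ((461.856689453125, 204.876220703125), 42.559967041015625)
```

Converted, 22 mm is 0.0275, 12 mm is 0.015.

Call:
{"method": "arm_command", "body": {"plan": [[[0,0,0.015,0,0,0,-0.5],[0,0,0.0275,0,0,0,-0.5],[0,0,0.0275,0,0,0,-0.4],[0,0,0.0275,0,0,0,0],[0,0,0.0275,0,0,0,1],[0,0,0.0275,0,0,0,1],[0,0,0.0275,0,0,0,1],[0,0,0.0275,0,0,0,1],[0,0,0.0275,0,0,0,1]]], "squeeze": 50}}

```text
time_s: 13.65
ee_pos: [0.4711, 0.1997, 0.1127]
eef_rot: [-3.14, -0.0, 2.774]
force: [-2.9, -7.3, 3.5]
grip_width: 0.0408
grip_force: 50.6
```

Converted, 0.6 rad is 0.191.

Call:
{"method": "arm_command", "body": {"plan": [[[0,0,0,0,0,0.0318,1],[0,0,0,0,0,0.0637,1],[0,0,0,0,0,0.0955,1],[0,0,0,0,0,0.1273,1],[0,0,0,0,0,0.1432,1],[0,0,0,0,0,0.1592,1],[0,0,0,0,0,0.1751,1],[0,0,0,0,0,0.191,1]]]}}

```text
time_s: 14.45
ee_pos: [0.471, 0.1996, 0.1127]
eef_rot: [-3.14, 0.001, 2.172]
force: [-3.7, -8.3, 5.4]
grip_width: 0.0409
grip_force: 50.1
```

```bash
python3 s.py
```

```text
time_s 14.45
ee_pos [0.471  0.1996 0.1127]
eef_rot [-3.1399e+00  1.0000e-03  2.1719e+00]
force [-3.7012 -8.2575  5.4382]
moment [-1.5641  0.6252  0.1774]
tau [  2.7803 -48.5044 -32.91     1.6289  -1.6368  -0.8387]
qpos [ 3.2990e-01  3.1520e-01  1.7309e+00 -1.6000e-03  1.0969e+00 -2.7050e-01]
grip_width 0.0409
grip_force 50.1114
```

Converted, 0.3 rad is 0.0955.

Call:
{"method": "arm_command", "body": {"plan": [[[0,0,0,0,0,0.0159,1],[0,0,0,0,0,0.0318,1],[0,0,0,0,0,0.0477,1],[0,0,0,0,0,0.0637,1],[0,0,0,0,0,0.0796,1],[0,0,0,0,0,0.0955,1]]]}}

```text
time_s: 15.05
ee_pos: [0.471, 0.1996, 0.1128]
eef_rot: [-3.14, 0.002, 1.872]
force: [-4.4, -7.7, 5.8]
grip_width: 0.0409
grip_force: 50.0
```

```bash
python3 s.py|grep "mom\|tau\|for"
```

```text
force [-4.4074 -7.718   5.8294]
moment [-1.6176  0.8119  0.3495]
tau [  2.6571 -48.2362 -32.9799   1.7072  -1.8263  -0.698 ]
grip_force 50.0017
```

Converted, 0.2 rad is 0.0637.

Call:
{"method": "arm_command", "body": {"plan": [[[0,0,0,0,0,0.0159,1],[0,0,0,0,0,0.0318,1],[0,0,0,0,0,0.0477,1],[0,0,0,0,0,0.0637,1]]]}}

```text
time_s: 15.45
ee_pos: [0.471, 0.1995, 0.1128]
eef_rot: [-3.14, 0.002, 1.672]
force: [-4.6, -8.5, 6.6]
grip_width: 0.0413
grip_force: 50.0
```

```bash
python3 s.py|grep "mom\|tau\|for"
```

```text
force [-4.5529 -8.5203  6.5639]
moment [-1.6216  0.9171  0.4391]
tau [  2.548  -48.0623 -33.0217   1.74    -1.9499  -0.6039]
grip_force 50.0019
```

Converted, 0.18 rad is 0.0573.

Call:
{"method": "arm_command", "body": {"plan": [[[0,0,0,0,0,0.0159,1],[0,0,0,0,0,0.0318,1],[0,0,0,0,0,0.0446,1],[0,0,0,0,0,0.0573,1]]]}}

```text
time_s: 15.85
ee_pos: [0.471, 0.1996, 0.1129]
eef_rot: [-3.141, 0.002, 1.493]
force: [-4.6, -8.5, 6.3]
grip_width: 0.0411
grip_force: 50.0
```

```bash
python3 s.py|grep "mom\|tau\|for"; python3 avg.py
```

```text
force [-4.6045 -8.4695  6.3066]
moment [-1.7048  1.0332  0.5369]
tau [  2.4381 -47.9154 -33.0543   1.7573  -2.0528  -0.2934]
grip_force 50.0021
[[0.537, -0.293], [0.424, -0.051], [0.385, 1.05], [0.411, 0.609], [0.334, 0.425], [0.375, 0.376], [0.368, 0.365], [0.322, 0.362], [0.315, 0.362], [0.376, 0.362], [0.37, 0.362], [0.403, 0.362]]
[-1.6464  0.938   0.3637  0.3984 -5.0123 -8.5839  6.441   0.4073] [1.530e-02 1.680e-02 3.190e-02 7.700e-02 3.398e-01 4.340e-01 2.161e-01
 1.000e-04] 16.4 [0.47091504 0.1995771  0.11281221] [-3.14063998e+00  2.01080909e-03  1.49425998e+00]
```

Converted, -110 mm is -0.1375, -80 mm is -0.1.

Call:
{"method": "arm_command", "body": {"plan": [[[0,0,0,0,0,0,-0.5],[0,0,0,0,0,0,-0.5],[0,0,0,0,0,0,-0.5],[0,0,0,0,0,0,-0.5],[0,0,-0.05,0,0,0,-0.5],[0,0,-0.1,0,0,0,-0.5],[0,0,-0.1375,0,0,0,-0.5],[0,0,-0.1375,0,0,0,-0.5],[0,0,-0.1375,0,0,0,-0.5]]]}}

```text
time_s: 17.35
ee_pos: [0.4713, 0.2005, 0.2224]
eef_rot: [3.141, -0.0, 1.494]
force: [-0.1, 0.7, -0.8]
grip_width: 0.0706
grip_force: 0.0
```

```bash
python3 - <<'E'
from station import cams
import cv2,numpy as np
a=[]
for n,(u,v) in dict(scene=(305,225),side=(309,215)).items():
    p,_=cams.camera(n);a.append(cv2.resize(p[v-60:v+70,u-65:u+65],(390,390),interpolation=cv2.INTER_CUBIC))
cv2.imwrite("pics/end.png",np.hstack(a))
E
python3 s.py|grep "ee_\|force"
```

```text
ee_pos [0.4709 0.2004 0.2212]
force [ 0.1017 -0.5564 -0.7554]
grip_force 0.0
```

View pics/end.png

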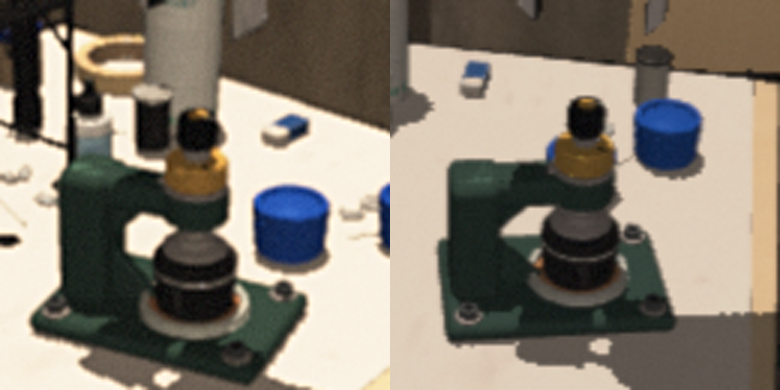

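The lens stands upright at crop (195,275), nothing round the stand has moved, and the hand is clear above it.

```bash
python3 -c "
from station import ctrl
print(ctrl.hand_in())"
```

```text
the job is handed in; nothing more can be done
None
```

I handed the job in at about 17.5 s: nut slackened, foot brought down, nut retightened and gripper clear. I could only estimate the final loads from torque and turn angle: about 19–27 N on the lens before locking, and about 52–74 N on the washer (0.36 N m held still, 0.54 N m while turning).

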